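Steady the rocking drying stand and load it with offcuts

TASK

Clear any blocks off the slatted drying stand, which rocks because its short leg is not on the packing strip of the round base board; turn it on the base until the short leg stands on the strip and all four feet touch, centred on the board, and let go. Only then lay every long offcut there is (170 mm or more) flat and crosswise on the stand, each resting on all three slats and none touching another. All the short blocks (100 mm or less, those from the stand too) go into the open plywood tray, where they may lie on one another.

Things in the scene. Friction and masses are not known exactly. Their poses are not given: they have to be found in the camera images.
- base: Round plywood base board, 250 mm across, 15 mm thick, fixed, at any yaw. Origin at the centre of its underside. Along its +x lies one fixed wooden packing strip 56 mm wide, 6 mm thick (top 21 mm above the bench), from 56 to 138 mm out from the centre: it sticks 13 mm out past the board's edge.
- packer (a point): Point on the top of the packing strip, 87.7 mm from the base's centre along the base's +x, where the short leg has to stand.
- stand: Loose wooden drying stand, 0.5 kg, 190 (x) x 156 (y) x 70 mm high, on four round legs 21 mm thick at x = +-62, y = +-62 mm. Origin at the centre below, level with the soles of the three long legs; z up. It starts on the base, turned wrong and rocking. When right, its yaw is the base's yaw + 45 degrees and its origin is 15 mm above the bench.
- short_foot (a point): Centre of the sole of the stand's short leg, the one at x = +62, y = -62 mm, 6 mm shorter than the others. To tell it from above: at that corner the outer slat is cut 25 mm short (it ends at x = +70 mm).
- stand_top (a point): Centre of the stand's top face (z = 70 mm). Three slats 14 mm thick run along the stand's x: the middle one 24 mm wide, the outer two 30 mm wide (|y| 48 to 78 mm), with open gaps of 36 mm, so fingers can take the middle slat from above. Two cross rails, 22 mm wide, below the slats at x = +-62 mm (z 44 to 56 mm).
- tray: Open plywood tray, fixed to the bench, 220 (x) x 150 (y) x 45 mm high, walls and floor 6 mm. Origin at the centre of its underside.
- piece_1: Long timber offcut, 32 (x) x 170 (y) x 22 mm (z), 0.06 kg. Origin at the centre of its underside. May be absent.
- piece_2: Long timber offcut, 35 (x) x 190 (y) x 20 mm (z), 0.09 kg. Origin at the centre of its underside. May be absent.
- piece_3: Long timber offcut, 28 (x) x 200 (y) x 18 mm (z), 0.05 kg. Origin at the centre of its underside. May be absent.
- piece_4: Short timber block, 60 (x) x 100 (y) x 24 mm (z), 0.07 kg. Origin at the centre of its underside. May be absent.
- piece_6: Short timber block, 60 (x) x 100 (y) x 28 mm (z), 0.08 kg, left on the stand at the start. Origin at the centre of its underside. May be absent.
- piece_7: Short timber block, 50 (x) x 80 (y) x 18 mm (z), 0.035 kg, left on the stand at the start. Origin at the centre of its underside. May be absent.
- piece_5: Short timber block, 50 (x) x 80 (y) x 18 mm (z), 0.035 kg. Origin at the centre of its underside. May be absent.

How it is judged:
On the way, in this order (a step that is already met when the one before it is completed fails the run):
1. the stand stands steady on its base, short leg on the packing strip, let go, with no piece on it yet (horizontal distance between short_foot and packer below 0.02 m and horizontal distance between stand_top and base below 0.025 m and angle between stand's own z axis and vertical below 0.02 rad and linear speed of stand below 0.02 m/s and angular speed of stand below 0.05 rad/s and contact force between the fingers and stand below 0.05 N and horizontal distance between each of piece_1, piece_2, piece_3, piece_4, piece_5, piece_6, piece_7 and stand_top above 0.12 m), for 0.4 s.
2. every long offcut lies across the three slats (z of piece_1 in the frame of stand between 0.064 and 0.098 m and x of piece_1 in the frame of stand between -0.08 and 0.08 m and y of piece_1 in the frame of stand between -0.032 and 0.032 m and angle between the y axis of each of piece_1, piece_2, piece_3 and the y axis of stand, either way round below 0.3 rad and angle between the z axis of each of piece_1, piece_2, piece_3 and the z axis of stand, either way round below 0.08 rad and z of piece_2 in the frame of stand between 0.064 and 0.098 m and x of piece_2 in the frame of stand between -0.08 and 0.08 m and y of piece_2 in the frame of stand between -0.032 and 0.032 m and z of piece_3 in the frame of stand between 0.064 and 0.098 m and x of piece_3 in the frame of stand between -0.08 and 0.08 m and y of piece_3 in the frame of stand between -0.032 and 0.032 m), for 0.2 s.
At the end, for the whole second after the job is handed in: Stand level (0.02 rad), short foot within 20 mm of the packer point, centred within 25 mm; each long piece flat on top, centre within 80 mm along and 32 mm across the slats, within 0.3 rad of square to them, touching no other; each short piece inside the tray; all at rest (all of step 2 and horizontal distance between short_foot and packer below 0.02 m and horizontal distance between stand_top and base below 0.025 m and angle between stand's own z axis and vertical below 0.02 rad and linear speed of each of stand, piece_1, piece_2, piece_3, piece_4, piece_5, piece_6, piece_7 below 0.02 m/s and angular speed of stand below 0.05 rad/s and contact force between piece_1 and piece_2 below 0.05 N and contact force between each of piece_1, piece_2 and piece_3 below 0.05 N and x of piece_4 in the frame of tray between -0.1 and 0.1 m and y of piece_4 in the frame of tray between -0.065 and 0.065 m and height (world z) of each of piece_4, piece_5, piece_6, piece_7 below 0.07 m and x of piece_5 in the frame of tray between -0.1 and 0.1 m and y of piece_5 in the frame of tray between -0.065 and 0.065 m and x of piece_6 in the frame of tray between -0.1 and 0.1 m and y of piece_6 in the frame of tray between -0.065 and 0.065 m and x of piece_7 in the frame of tray between -0.1 and 0.1 m and y of piece_7 in the frame of tray between -0.065 and 0.065 m).
Of piece_1, piece_2, piece_3, piece_4, piece_5, piece_6, piece_7 only 5 to 7 are there at a start; the rules pass over those that are not, and their reading is None.
At some moment in a run one of piece_1, piece_2, piece_3, piece_4, piece_5, piece_6, piece_7 may be knocked a few centimetres aside while the robot is not near it.
Once in a run the grip may slacken for a moment while it holds something.
It also fails if it takes over 210 s, if anything falls off the work surface, if the arm or the gripper's body presses on something with over 40 N, if the wrist force passes 120 N, or if a joint passes its speed limit or range.

ROBOT

A 6-joint arm with a two-finger parallel gripper is mounted at the origin on a cart in front of the work surface, level with it; the furniture and walls round the work are solid. World frame = base frame: x ahead of the robot, y to its left, z up, the work surface at z = 0. Lengths are in m, angles in rad, forces in N, time in s.
With the tool pointing down it reaches from about 0.325 to 0.775 m from the base axis. Payload 5.5 kg.
Tool frame: the origin (TCP) lies midway between the tips of the shut fingers; the grasp point (between the pads) lies manip.grip_depth behind it (manip.grip_depth is the distance from the TCP to the grasp point, in m); z points along the fingers, y is the line along which they close (so a half turn about z gives the same grasp; the last joint's range is limited). The gripper opens to 85 mm and grips with 20 to 120 N. Pads are 22 mm wide; open, the fingers measure 114 mm over their backs; the gripper's body (76 mm by 85 mm) begins 54 mm behind the grasp point. The pads swing forward as they close: fully open they stand 13 mm farther back than shut.
Start: joints at [1.256, 0.091, 1.231, -0, 1.82, -0.057], TCP at [0.153, 0.58, 0.197] pointing down, gripper open.
Joint ranges: [-2.87, 2.87], [-0.86, 2.18], [0.17, 2.46], [-1.51, 4.65], [0.06, 2.69], [-2.65, 2.65]. Speed limits (rad/s): [2.57, 2.57, 3.01, 3.14, 3.14, 3.14].

INTERFACE

Orientations are given as a unit quaternion [x, y, z, w].
In Python, from cell import manip gives the robot as it stands. The module is installed in compiled form; this text tells all that it offers.
- The arm moves only by the tool servo_tool, never from a script. Its argument "increments" is a list of rows, each a list of 3 entries, a list of its own where there are three numbers: the turn, a rotation vector about the tool's x, y, z in rad, then the shift along the tool's x, y, z in mm, then the finger opening in mm, from 0 to 85.4. A call has 1 to 10 rows; each row is the pose to reach, as a shift and turn from the pose commanded when the call began, along the tool's axes at that moment; what a row does not reach only later rows make up. A row lasts 1/10 s, in which the tool goes at most 50 mm and 8.59 degrees, less where a joint would pass 70% of its speed; a pose out of reach is approached as far as the arm can. A call with a gripper value outside its range is refused whole. The fingers move at their own pace and stop on an object; "grip_force" is the grip in N (left out, the last holds). Time passes only in rows, so rows that repeat a pose let the fingers close. It gives the time, the measured TCP pose, the force, the opening and the grip force at its end, in the units of the state.
- manip.get_obs(): the state, without advancing time (a new reading comes with each control period).
- manip.camera(name): name is "scene" or "top" or "wrist"; returns (picture, depth): 420x560x3 uint8, red, green, blue; 420x560 float32, m along the optical axis (not along the pixel's ray), 0 where there is no reading.
- manip.camera_info(name): a dict with "fx", "fy", "cx", "cy" (pixels), "R" (3x3) and "t" (3): a world point X has camera coordinates R X + t. Camera axes: x right, y down, z forward; pixel columns grow to the right and rows downward; lengths in m; the calibration is good to about 2 mm. The wrist camera is an equidistant fisheye: a pixel r from the principal point sees the ray r / f radians off the axis. A picture is of the moment at which its call begins: read the wrist's pose just before it. camera_info takes no time and is no camera call; for the wrist camera it gives the pose at the moment of the call.
- manip.hand_in(): hands the job in; it is judged then, once.
The state is a dict: "clock": time; "joints": joint angles; "joint_velocities": joint speeds; "joint_efforts": joint torques, N m; "tcp_pos": TCP position; "ee_rot": TCP orientation; "force": force on the tool from outside, world axes, zero at the start; "ft_torque": the same for the moment, N m; "grip_width": finger opening in m; "gripper_force": force on a finger pad.
Only numpy, scipy, OpenCV 4.12 (cv2) and the standard library are available. Lean on these libraries where they do the work, as an engineer would, in place of code of your own. Each camera call takes 0.05 s, during which the arm holds its last target. There are 200 camera calls.

## Working session

There is one attempt and no reset: what is moved stays moved. The work goes in short steps, Python scripts to look and compute and a tool call to move; the robot and the scene stay as the last step left them, time stands still between calls to the robot, and variables do not carry over. Pictures are saved under pics/ and viewed, at most 14 in all, crops included, and the job is handed in when it is done.

Besides the shell and the picture viewer there is one more tool, called by a JSON object that holds its "op" and its "data", one argument or row to a line. servo_tool: Moves the arm, as the interface text tells. Its arguments: {"type":"object","properties":{"increments":{"type":"array"},"grip_force":{"type":"number"}},"required":["increments"]}

```bash
mkdir -p pics; cat > h.py <<'E'
import numpy as np, cv2
from cell import manip
from scipy.spatial.transform import Rotation as Ro
def grab(n):
    i=manip.camera_info(n); p,d=manip.camera(n); return p,d,i
def cloud(d,i):
    v,u=np.mgrid[0:d.shape[0],0:d.shape[1]]
    P=np.stack([(u-i['cx'])/i['fx']*d,(v-i['cy'])/i['fy']*d,d],-1)
    return (P-i['t'])@i['R']
def save(n,p): cv2.imwrite('pics/'+n+'.png',cv2.cvtColor(p,cv2.COLOR_RGB2BGR))
E
python3 - <<'E'
from h import *
o=manip.get_obs();print(o['tcp_pos'],o['ee_rot'],manip.grip_depth,o['clock'])
for n in('top','scene'):
    p,d,i=grab(n);save(n+'0',p);np.savez(n+'0.npz',p=p,d=d,**i)
    print(n,i['fx'],i['cx'],i['cy'],np.round(i['R'],3).tolist(),np.round(i['t'],3), (d>0).mean())
E
```

```text
[0.15286134 0.57985874 0.19545869] [ 1.28543413e-01  9.91703418e-01 -9.43161404e-04 -1.79682647e-04] 0.0187 0.0
top 479.47658586913883 277.86287488218545 209.26439632431786 [[0.002, -1.0, 0.004], [-0.985, -0.003, -0.17], [0.17, -0.004, -0.985]] [-0.019  0.577  1.178] 0.9959566326530612
scene 413.0379874398124 281.3442633515953 208.98829017975243 [[0.824, -0.567, 0.01], [-0.285, -0.43, -0.857], [0.49, 0.703, -0.516]] [-0.499  0.238  0.89 ] 0.969719387755102
```

View pics/top0.png

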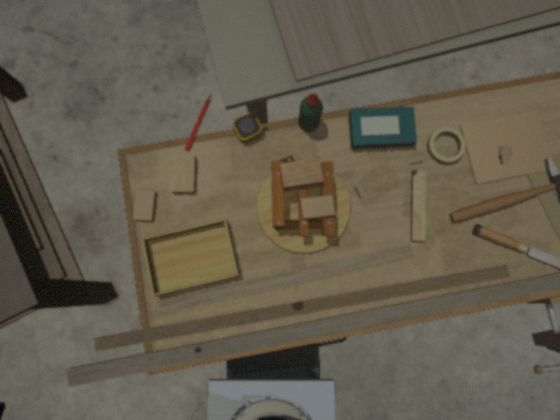

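View pics/scene0.png

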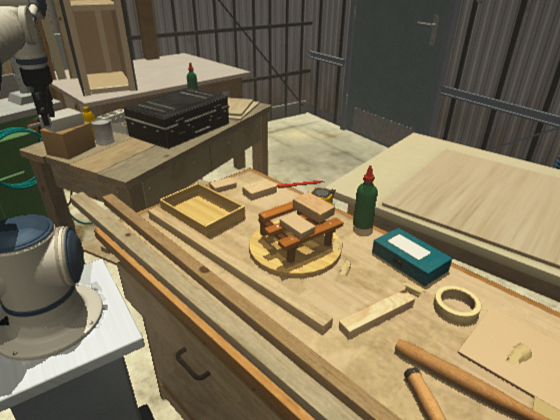

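```bash
python3 - <<'E'
from h import *
z=np.load('top0.npz');C=cloud(z['d'],z);p=z['p']
np.save('C0.npy',C)
print('bench z',[np.round(C[r,c],3).tolist() for r,c in((230,380),(180,230),(270,300),(205,418),(175,185),(205,145),(260,190),(175,300),(207,317),(300,300),(205,265),(235,418),(175,418))])
h=C[...,2];H=np.uint8(np.clip(h/0.15,0,1)*255)
H=cv2.applyColorMap(H,cv2.COLORMAP_JET)
a=cv2.resize(cv2.cvtColor(np.uint8(np.clip(p*1.6,0,255)),cv2.COLOR_RGB2BGR)[130:330,120:450],None,fx=2.4,fy=2.4,interpolation=cv2.INTER_CUBIC)
cv2.imwrite('pics/z1.png',a[:, :800])
b=cv2.resize(H[130:330,120:450],None,fx=2.4,fy=2.4,interpolation=cv2.INTER_NEAREST);cv2.imwrite('pics/z2.png',b[:,:800])
E
```

```text
bench z [[0.53, -0.288, -0.001], [0.666, 0.111, -0.004], [0.423, -0.074, 0.03], [0.595, -0.387, 0.018], [0.673, 0.228, 0.021], [0.593, 0.332, 0.016], [0.45, 0.211, 0.004], [0.651, -0.072, 0.114], [0.574, -0.114, 0.1], [0.348, -0.076, -0.007], [0.595, 0.016, 0.012], [0.515, -0.382, 0.022], [0.676, -0.391, 0.016]]
```

View pics/z1.png

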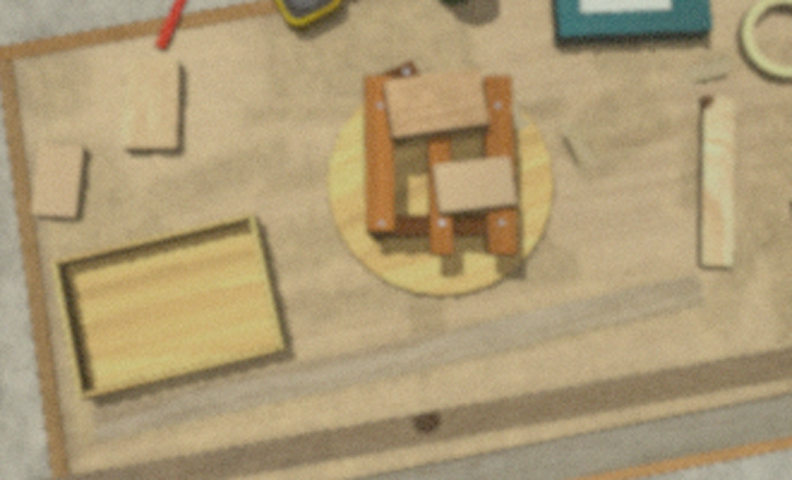

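View pics/z2.png

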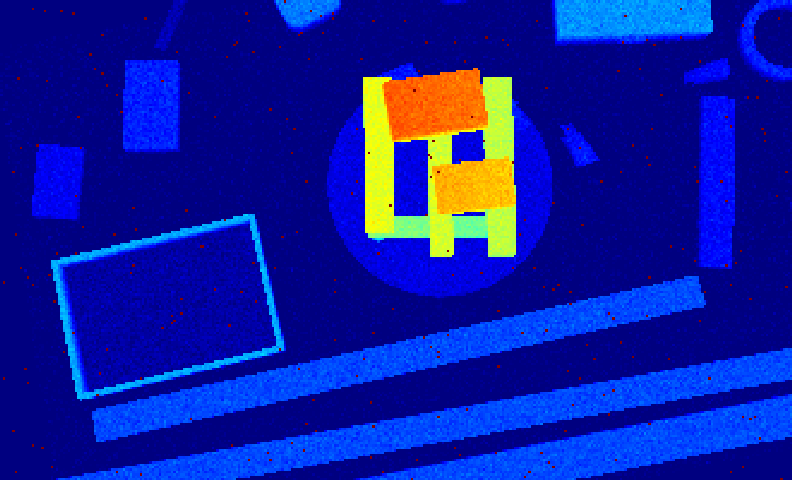

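```bash
cat >> h.py <<'E'
def ray(pts,i,z):
    pts=np.asarray(pts,float).reshape(-1,2)
    D=np.c_[(pts[:,0]-i['cx'])/i['fx'],(pts[:,1]-i['cy'])/i['fy'],np.ones(len(pts))]@i['R']
    c=-i['R'].T@i['t']; return (c+D*((z-c[2])/D[:,2])[:,None])[:,:2]
def rects(h,i,lo,hi,ztop,amin=200):
    m=cv2.medianBlur(np.uint8((h>lo)&(h<hi))*255,5)
    for c in cv2.findContours(m,cv2.RETR_EXTERNAL,cv2.CHAIN_APPROX_NONE)[0]:
        if cv2.contourArea(c)<amin: continue
        P=ray(c,i,ztop).astype(np.float32)
        (x,y),(w,l),a=cv2.minAreaRect(P)
        if w>l: w,l,a=l,w,a+90
        u,v=c.reshape(-1,2).mean(0)
        if not(.3<x<.85 and abs(y)<.5): continue
        # long axis direction angle (world), deg
        print(f'({u:.0f},{v:.0f}) xy {x:.3f} {y:.3f} w{w*1e3:.0f} l{l*1e3:.0f} longaxis {(a+90)%180:.1f}')
E
python3 - <<'E'
from h import *
from scipy.optimize import least_squares
z=dict(np.load('top0.npz'));C=np.load('C0.npy');h=C[...,2]
h=h.copy()
print('low');rects(h,z,.011,.035,.02)
print('wall');rects(h,z,.036,.055,.045)
print('stand');rects(h,z,.055,.13,.085)
print('p6');rects(h,z,.107,.13,.113)
print('p7');rects(h,z,.094,.107,.103)
m=np.uint8((h>.007)&(h<.13))*255; m=cv2.medianBlur(m,5)
c=[c for c in cv2.findContours(m,cv2.RETR_EXTERNAL,cv2.CHAIN_APPROX_NONE)[0] if cv2.pointPolygonTest(c,(305,225),False)>0][0]
P=ray(c,z,.015)
f=least_squares(lambda q:np.hypot(*(P-q).T)-.125,[.58,-.07],loss='soft_l1',f_scale=.002)
print('base',f.x,'med res',np.median(abs(f.fun)))
b=f.x; r=np.hypot(*(P-b).T); k=r>.129
Q=P[k]-b; print('outside', np.c_[np.degrees(np.arctan2(Q[:,1],Q[:,0])),r[k]*1e3][::3].round(1).tolist())
E
```

```text
low
(301,307) xy 0.331 -0.084 w33 l1066 longaxis 100.1
(285,279) xy 0.403 -0.040 w34 l664 longaxis 102.7
(144,205) xy 0.592 0.335 w51 l80 longaxis 177.3
(291,204) xy 0.598 -0.051 w34 l83 longaxis 180.0
(304,217) xy 0.573 -0.084 w206 l246 longaxis 92.9
(418,205) xy 0.595 -0.386 w37 l190 longaxis 177.1
(183,174) xy 0.678 0.235 w61 l102 longaxis 1.8
(446,145) xy 0.759 -0.469 w95 l98 longaxis 90.2
wall
(246,125) xy 0.805 0.066 w59 l64 longaxis 114.4
(383,126) xy 0.804 -0.295 w101 l170 longaxis 92.9
stand
(304,198) xy 0.601 -0.079 w156 l196 longaxis 0.9
(310,111) xy 0.824 -0.099 w60 l66 longaxis 169.6
p6
(301,173) xy 0.657 -0.074 w62 l101 longaxis 98.6
p7
(317,207) xy 0.574 -0.114 w50 l80 longaxis 97.4
base [ 0.59500467 -0.08321222] med res 0.0021154404795897946
outside [[15.1, 137.6], [18.6, 137.2], [22.6, 134.8], [26.2, 135.6], [29.7, 136.9], [33.2, 138.7], [37.2, 138.8], [39.4, 132.3], [-36.9, 132.0], [-34.0, 137.2], [-30.5, 135.3], [-27.5, 131.4], [-18.6, 131.6], [-15.2, 129.3], [14.3, 134.2]]
```

```bash
cat >> h.py <<'E'
def plan(*wps):
    """wps: (x,y,z,tool-y angle deg mod 180); prints per-call increment from the previous waypoint"""
    o=manip.get_obs();R=Ro.from_quat(o['ee_rot']);p=np.array(o['tcp_pos'])
    Rm=R.as_matrix();th=np.degrees(np.arctan2(Rm[1,1],Rm[0,1]))
    print('t %.1f tcp'%o['clock'],p.round(4),'th %.1f'%th,'q6 %.2f'%o['joints'][5],'w %.3f F'%o['grip_width'],np.round(o['force'],1),'tilt',Rm[:2,2].round(3))
    for x,y,z,t in wps:
        rad=np.degrees(np.arctan2(y,x))
        t=min((t-180,t,t+180),key=lambda a:abs(a-th)+(1000 if abs(a-rad)>140 else 0))
        q=np.array([x,y,z]); s=Rm.T@(q-p)*1e3
        a=np.radians(th-t); c=np.array([[np.cos(a),-np.sin(a),0],[np.sin(a),np.cos(a),0],[0,0,1]])
        print('turn z %.3f shift'%a,s.round(1)); Rm=Rm@c; p=q; th=t
E
python3 - <<'E'
from h import *
z=dict(np.load('top0.npz'))
cr=np.array([(52,262),(252,215),(283,348),(80,398)])/2.4+[120,130]
P=ray(cr,z,.045);print(P.round(3).tolist());print(cv2.minAreaRect(P.astype(np.float32)),P.mean(0))
plan((.657,-.074,.17,8.6),(.657,-.074,.09,8.6))
E
```

```text
[[0.5, 0.328], [0.55, 0.117], [0.41, 0.082], [0.358, 0.292]]
((0.45478540658950806, 0.2049216628074646), (0.14597497880458832, 0.2169116735458374), 13.897745132446289) [0.45452799 0.20472244]
t 0.1 tcp [0.1529 0.5799 0.1955] th 75.2 q6 -0.06 w 0.085 F [-0.4  0.5 -0.5] tilt [-0.001 -0.002]
turn z 1.163 shift [-654.2 -503.7   26.4]
turn z 0.000 shift [ 0.1  0.1 80. ]
```

{"op": "servo_tool", "data": {
  "increments": [
    [[0,0,0],[-327,-252,13],75],
    [[0,0,0],[-327,-252,13],75],
    [[0,0,0],[-327,-252,13],75],
    [[0,0,0],[-327,-252,13],75],
    [[0,0,0],[-327,-252,13],75],
    [[0,0,0],[-327,-252,13],75],
    [[0,0,0],[-327,-252,13],75],
    [[0,0,0],[-327,-252,13],75],
    [[0,0,0],[-327,-252,13],75],
    [[0,0,0],[-327,-252,13],75]
  ],
  "grip_force": 50
}}

```text
clock: 1.1
tcp_pos: [0.4057, 0.2516, 0.183]
ee_rot: [0.13, 0.991, -0.0, -0.0]
force: [-0.5, 0.0, 0.2]
grip_width: 0.0747
gripper_force: 0.0
```

{"op": "servo_tool", "data": {
  "increments": [
    [[0,0,1.163],[-327,-252,13],74],
    [[0,0,1.163],[-327,-252,13],74],
    [[0,0,1.163],[-327,-252,13],74],
    [[0,0,1.163],[-327,-252,13],74],
    [[0,0,1.163],[-327,-252,13],74],
    [[0,0,1.163],[-327,-252,13],74],
    [[0,0,1.163],[-327,-252,13],74],
    [[0,0,1.163],[-327,-252,13],74],
    [[0,0,1.163],[-327,-252,13],74],
    [[0,0,1.163],[-327,-252,13],74]
  ]
}}

```text
clock: 2.1
tcp_pos: [0.6573, -0.0736, 0.1688]
ee_rot: [0.652, 0.758, -0.0, -0.001]
force: [-0.4, -0.0, 0.3]
grip_width: 0.0738
gripper_force: 0.0
```

```bash
python3 - <<'E'
from h import *
plan((.657,-.074,.17,8.6),(.657,-.074,.09,8.6))
p,d,i=grab('wrist');save('w1',p);print(i)
E
```

```text
t 2.1 tcp [ 0.6573 -0.0736  0.1688] th 8.6 q6 -0.31 w 0.074 F [-0.4 -0.   0.3] tilt [-0.003  0.001]
turn z 0.000 shift [-0.4 -0.4 -1.2]
turn z 0.000 shift [-0.1  0.2 80. ]
{'fx': 325.19226210127806, 'fy': 325.19226210127806, 'cx': 277.3689420419234, 'cy': 210.54396164183817, 'R': array([[ 0.98874109,  0.1496226 , -0.00203558],
       [ 0.14469807, -0.95255576,  0.26776855],
       [ 0.03812522, -0.26504831, -0.96348112]]), 't': array([-0.63738841, -0.19189297,  0.30707668])}
```

View pics/w1.png

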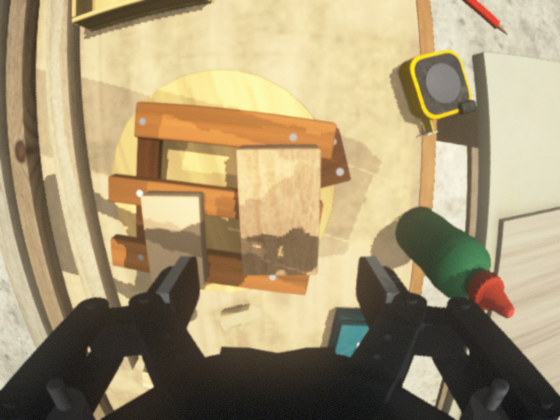

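{"op": "servo_tool", "data": {
  "increments": [
    [[0,0,0],[0,0,25],72],
    [[0,0,0],[0,0,50],72],
    [[0,0,0],[0,0,65],72],
    [[0,0,0],[0,0,77],72],
    [[0,0,0],[0,0,77],72],
    [[0,0,0],[0,0,77],40],
    [[0,0,0],[0,0,77],40],
    [[0,0,0],[0,0,77],40],
    [[0,0,0],[0,0,77],40],
    [[0,0,0],[0,0,77],40]
  ],
  "grip_force": 40
}}

```text
clock: 3.15
tcp_pos: [0.657, -0.074, 0.094]
ee_rot: [0.652, 0.758, 0.0, 0.0]
force: [1.5, -0.3, -0.9]
grip_width: 0.04
gripper_force: 0.0
```

{"op": "servo_tool", "data": {
  "increments": [
    [[0,0,0],[0,0,0],40],
    [[0,0,0],[0,0,0],40],
    [[0,0,0],[0,0,-20],40],
    [[0,0,0],[0,0,-40],40],
    [[0,0,0],[0,0,-60],40],
    [[0,0,0],[0,0,-75],40],
    [[0,0,0],[0,0,-75],40],
    [[0,0,0],[0,0,-75],40]
  ]
}}

```text
clock: 3.95
tcp_pos: [0.6569, -0.0739, 0.1682]
ee_rot: [0.652, 0.758, 0.0, -0.0]
force: [0.3, -0.3, -0.6]
grip_width: 0.04
gripper_force: 0.0
```

```bash
python3 - <<'E'
from h import *
plan((.4655,.160,.165,104),(.4655,.160,.03,104))
E
```

```text
t 4.0 tcp [ 0.6569 -0.0739  0.1682] th 8.6 q6 -0.31 w 0.040 F [ 0.3 -0.3 -0.6] tilt [0. 0.]
turn z 1.476 shift [ 259.9 -154.3    3.2]
turn z 0.000 shift [ -0.   0. 135.]
```

```bash
cat >> h.py <<'E'
def wproj(X,i):
    c=i['R']@np.asarray(X)+i['t'];a=np.arctan2(np.hypot(c[0],c[1]),c[2]);n=c[:2]/np.hypot(c[0],c[1])
    return n*a*i['fx']+[i['cx'],i['cy']]
def wcloud(d,i):
    v,u=np.mgrid[0:d.shape[0],0:d.shape[1]];x=u-i['cx'];y=v-i['cy'];r=np.hypot(x,y)+1e-9
    t=np.tan(r/i['fx']);P=np.stack([x/r*t*d,y/r*t*d,d],-1);return (P-i['t'])@i['R']
E
python3 - <<'E'
from h import *
p,d,i=grab('wrist');save('w2',p)
C=wcloud(d,i)
print('p6 proj',wproj([.657,-.074,.113],i),'tcp',wproj([.657,-.074,.168],i))
for u,v in((280,210),(280,180),(280,250),(170,240),(150,120),(140,350),(180,270),(185,300)): print(u,v,C[v,u].round(3))
E
```

```text
p6 proj [279.02668713 215.54423787] tcp [279.52644687 242.26413104]
280 210 [ 0.657 -0.068  0.117]
280 180 [ 0.653 -0.046  0.118]
280 250 [ 0.662 -0.101  0.114]
170 240 [ 0.572 -0.111  0.104]
150 120 [ 0.542 -0.016  0.09 ]
140 350 [ 0.608 -0.088  0.26 ]
180 270 [ 0.581 -0.137  0.103]
185 300 [ 0.645 -0.006  0.345]
```

View pics/w2.png

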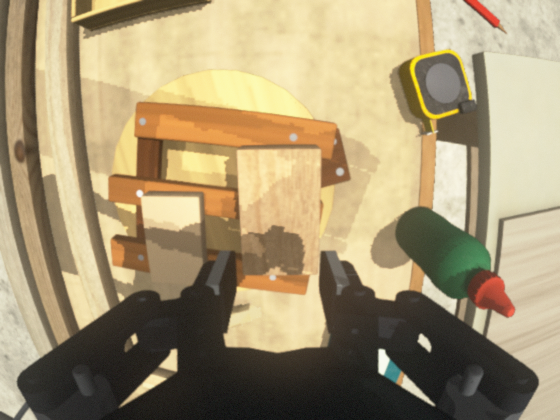

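```bash
python3 - <<'E'
from h import *
p,d,i=grab('wrist');C=wcloud(d,i);o=manip.get_obs();R=Ro.from_quat(o['ee_rot']).as_matrix()
L=(C-o['tcp_pos'])@R
for u,v in((228,255),(225,265),(220,275),(232,270),(215,290),(332,258),(335,270),(345,285)):print(u,v,(L[v,u]*1e3).round(1))
E
```

```text
228 255 [ 11.6 -22.9 -46.5]
225 265 [ 11.8 -22.6 -57.2]
220 275 [ 11.7 -23.2 -66.3]
232 270 [  6.  -20.9 -50. ]
215 290 [  9.1 -24.2 -73.5]
332 258 [ 11.8  22.5 -50.1]
335 270 [ 11.5  22.  -61.4]
345 285 [ 11.6  23.6 -74.3]
```

```bash
python3 - <<'E'
from h import *
p,d,i=grab('wrist');C=wcloud(d,i);o=manip.get_obs();R=Ro.from_quat(o['ee_rot']).as_matrix()
L=(C-o['tcp_pos'])@R*1e3
for c in(215,222,228,232,236,324,330):print(c,[(v,*L[v,c].round(0)) for v in range(236,276,4)])
E
```

```text
215 [(236, np.float64(-52.0), np.float64(-69.0), np.float64(153.0)), (240, np.float64(-56.0), np.float64(-69.0), np.float64(151.0)), (244, np.float64(-62.0), np.float64(-70.0), np.float64(152.0)), (248, np.float64(-67.0), np.float64(-70.0), np.float64(153.0)), (252, np.float64(-44.0), np.float64(-57.0), np.float64(88.0)), (256, np.float64(-46.0), np.float64(-56.0), np.float64(83.0)), (260, np.float64(8.0), np.float64(-30.0), np.float64(-43.0)), (264, np.float64(12.0), np.float64(-27.0), np.float64(-56.0)), (268, np.float64(11.0), np.float64(-27.0), np.float64(-59.0)), (272, np.float64(11.0), np.float64(-26.0), np.float64(-62.0))]
222 [(236, np.float64(-52.0), np.float64(-61.0), np.float64(151.0)), (240, np.float64(-57.0), np.float64(-62.0), np.float64(152.0)), (244, np.float64(-62.0), np.float64(-62.0), np.float64(153.0)), (248, np.float64(-66.0), np.float64(-62.0), np.float64(152.0)), (252, np.float64(12.0), np.float64(-26.0), np.float64(-43.0)), (256, np.float64(11.0), np.float64(-26.0), np.float64(-47.0)), (260, np.float64(11.0), np.float64(-25.0), np.float64(-51.0)), (264, np.flo
[... 2645 characters left out ...]
4(-51.0)), (272, np.float64(6.0), np.float64(19.0), np.float64(-52.0))]
330 [(236, np.float64(-58.0), np.float64(59.0), np.float64(167.0)), (240, np.float64(-63.0), np.float64(59.0), np.float64(168.0)), (244, np.float64(-68.0), np.float64(59.0), np.float64(167.0)), (248, np.float64(-72.0), np.float64(60.0), np.float64(167.0)), (252, np.float64(12.0), np.float64(22.0), np.float64(-44.0)), (256, np.float64(12.0), np.float64(22.0), np.float64(-47.0)), (260, np.float64(12.0), np.float64(21.0), np.float64(-51.0)), (264, np.float64(11.0), np.float64(21.0), np.float64(-55.0)), (268, np.float64(11.0), np.float64(20.0), np.float64(-59.0)), (272, np.float64(11.0), np.float64(20.0), np.float64(-62.0))]
```

```bash
python3 - <<'E'
from h import *
p,d,i=grab('scene');save('s2',p)
C=cloud(d,i);o=manip.get_obs();R=Ro.from_quat(o['ee_rot']).as_matrix()
L=(C-o['tcp_pos'])@R*1e3
k=(abs(L[...,0])<16)&(abs(L[...,1])<45)&(L[...,2]<45)&(L[...,2]>-120)
q=L[k];print(len(q),np.histogram(q[:,2],bins=np.arange(-120,46,10)))
print(p.shape, q[q[:,2]>-60][::max(1,len(q)//12)].round(0))
v,u=np.where(k);print(u.min(),u.max(),v.min(),v.max())
c=p[100:300,200:420];save('s2c',cv2.resize(c,None,fx=3,fy=3,interpolation=cv2.INTER_CUBIC))
E
```

```text
514 (array([59, 68, 66, 72, 57, 68, 60, 52, 12,  0,  0,  0,  0,  0,  0,  0]), array([-120, -110, -100,  -90,  -80,  -70,  -60,  -50,  -40,  -30,  -20,
        -10,    0,   10,   20,   30,   40]))
(420, 560, 3) [[  9.  20. -58.]
 [  5. -32. -59.]
 [ -5. -31. -54.]]
301 332 142 176
```

View pics/s2c.png

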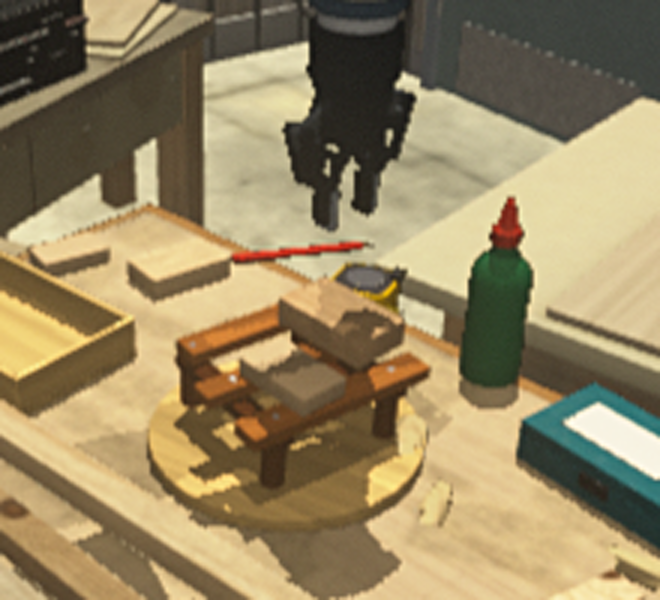

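{"op": "servo_tool", "data": {
  "increments": [
    [[0,0,0],[0,0,20],74],
    [[0,0,0],[0,0,40],74],
    [[0,0,0],[0,0,60],74],
    [[0,0,0],[0,0,80],74],
    [[0,0,0],[0,0,95],74],
    [[0,0,0],[0,0,105],74],
    [[0,0,0],[0,0,110],74],
    [[0,0,0],[0,0,114],74],
    [[0,0,0],[0,0,116],74],
    [[0,0,0],[0,0,116],74]
  ],
  "grip_force": 40
}}

```text
clock: 5.15
tcp_pos: [0.6571, -0.074, 0.0531]
ee_rot: [0.652, 0.758, 0.0, 0.0]
force: [0.2, -0.5, 0.0]
grip_width: 0.0741
gripper_force: 0.0
```

{"op": "servo_tool", "data": {
  "increments": [
    [[0,0,0],[0,0,0],40],
    [[0,0,0],[0,0,0],40],
    [[0,0,0],[0,0,0],40],
    [[0,0,0],[0,0,0],40],
    [[0,0,0],[0,0,0],40],
    [[0,0,0],[0,0,0],40],
    [[0,0,0],[0,0,0],40]
  ]
}}

```text
clock: 5.85
tcp_pos: [0.6576, -0.074, 0.0536]
ee_rot: [0.652, 0.758, 0.001, 0.001]
force: [2.2, -0.7, 4.3]
grip_width: 0.0593
gripper_force: 44.1
```

```bash
python3 - <<'E'
from h import *
plan((.6576,-.074,.135,8.6),(.4655,.160,.135,104),(.4655,.160,-.015,104))
E
```

```text
t 5.8 tcp [ 0.6576 -0.074   0.0536] th 8.6 q6 -0.31 w 0.059 F [ 2.2 -0.7  4.3] tilt [ 0.002 -0.   ]
turn z -0.000 shift [ -0.1   0.2 -81.4]
turn z 1.477 shift [ 260.1 -154.9   -0.5]
turn z 0.000 shift [-3.0e-01 -1.0e-01  1.5e+02]
```

{"op": "servo_tool", "data": {
  "increments": [
    [[0,0,0],[0,0,-20],40],
    [[0,0,0],[0,0,-50],40],
    [[0,0,0],[0,0,-82],40],
    [[0,0,0],[0,0,-82],40]
  ]
}}

```text
clock: 6.25
tcp_pos: [0.6584, -0.0741, 0.1397]
ee_rot: [0.652, 0.758, 0.002, 0.003]
force: [1.6, 0.1, 0.2]
grip_width: 0.059
gripper_force: 43.4
```

{"op": "servo_tool", "data": {
  "increments": [
    [[0,0,1.477],[260,-155,0],40],
    [[0,0,1.477],[260,-155,0],40],
    [[0,0,1.477],[260,-155,0],40],
    [[0,0,1.477],[260,-155,0],40],
    [[0,0,1.477],[260,-155,0],40],
    [[0,0,1.477],[260,-155,0],40],
    [[0,0,1.477],[260,-155,0],40],
    [[0,0,1.477],[260,-155,0],40],
    [[0,0,1.477],[260,-155,0],40],
    [[0,0,1.477],[260,-155,0],40]
  ]
}}

```text
clock: 7.25
tcp_pos: [0.4636, 0.16, 0.1327]
ee_rot: [0.993, 0.119, -0.002, 0.0]
force: [-0.8, -0.0, -1.0]
grip_width: 0.0588
gripper_force: 43.6
```

{"op": "servo_tool", "data": {
  "increments": [
    [[0,0,0.0],[0,0,0],40],
    [[0,0,0],[0,0,0],40]
  ]
}}

```text
clock: 7.45
tcp_pos: [0.4642, 0.1598, 0.1334]
ee_rot: [0.992, 0.124, -0.001, 0.0]
force: [0.1, -0.6, -0.7]
grip_width: 0.059
gripper_force: 43.6
```

```bash
python3 - <<'E'
from h import *
plan((.4655,.160,.135,104),(.4655,.160,-.015,104))
p,d,i=grab('scene');save('s3',p[80:320,80:400])
C=cloud(d,i);o=manip.get_obs();R=Ro.from_quat(o['ee_rot']).as_matrix();L=(C-o['tcp_pos'])@R*1e3
k=(abs(L[...,0])<60)&(abs(L[...,1])<45)&(L[...,2]<60)&(L[...,2]>-120)
print(np.histogram(L[k][:,2],bins=np.arange(-120,61,10)))
E
```

```text
t 7.5 tcp [0.4642 0.1598 0.1334] th -75.8 q6 1.59 w 0.059 F [ 0.1 -0.6 -0.7] tilt [-0.002 -0.001]
turn z 0.003 shift [ 1.3  0.2 -1.6]
turn z 0.000 shift [  0.3  -0.  150. ]
(array([ 65,  56,  42,  48,  57, 316, 135, 136,  44,   0,   0,   0,   0,
         0,   0,   0,   0,   0]), array([-120, -110, -100,  -90,  -80,  -70,  -60,  -50,  -40,  -30,  -20,
        -10,    0,   10,   20,   30,   40,   50,   60]))
```

{"op": "servo_tool", "data": {
  "increments": [
    [[0,0,0],[0,0,40],40],
    [[0,0,0],[0,0,80],40],
    [[0,0,0],[0,0,110],40],
    [[0,0,0],[0,0,130],40],
    [[0,0,0],[0,0,145],40],
    [[0,0,0],[0,0,153],40],
    [[0,0,0],[0,0,153],40],
    [[0,0,0],[0,0,153],72],
    [[0,0,0],[0,0,153],72],
    [[0,0,0],[0,0,153],72]
  ]
}}

```text
clock: 8.5
tcp_pos: [0.4657, 0.1603, -0.017]
ee_rot: [0.993, 0.122, 0.001, -0.0]
force: [0.4, -0.2, 0.7]
grip_width: 0.0723
gripper_force: 0.0
```

{"op": "servo_tool", "data": {
  "increments": [
    [[0,0,0],[0,0,0],72],
    [[0,0,0],[0,0,-40],72],
    [[0,0,0],[0,0,-80],72],
    [[0,0,0],[0,0,-120],72],
    [[0,0,0],[0,0,-160],72],
    [[0,0,0],[0,0,-160],72]
  ]
}}

```text
clock: 9.1
tcp_pos: [0.4677, 0.1608, 0.1492]
ee_rot: [0.993, 0.122, 0.006, -0.001]
force: [0.0, 0.6, -0.7]
grip_width: 0.0722
gripper_force: 0.0
```

```bash
python3 - <<'E'
from h import *
plan((.574,-.114,.135,7.4),(.574,-.114,.044,7.4))
E
```

```text
t 9.1 tcp [0.4677 0.1608 0.1492] th -76.0 q6 1.59 w 0.072 F [ 0.   0.6 -0.7] tilt [0.012 0.003]
turn z -1.456 shift [ 36.7 292.4  14.6]
turn z 0.000 shift [-0.1 -1.1 91. ]
```

{"op": "servo_tool", "data": {
  "increments": [
    [[0,0,-1.456],[36,292,8],64],
    [[0,0,-1.456],[36,292,8],64],
    [[0,0,-1.456],[36,292,8],64],
    [[0,0,-1.456],[36,292,8],64],
    [[0,0,-1.456],[36,292,8],64],
    [[0,0,-1.456],[36,292,8],64],
    [[0,0,-1.456],[36,292,8],64],
    [[0,0,-1.456],[36,292,8],64],
    [[0,0,-1.456],[36,292,8],64],
    [[0,0,-1.456],[36,292,8],64]
  ]
}}

```text
clock: 10.1
tcp_pos: [0.57, -0.1151, 0.1328]
ee_rot: [0.669, 0.743, -0.0, -0.0]
force: [0.2, 0.8, 0.4]
grip_width: 0.0637
gripper_force: 0.0
```

{"op": "servo_tool", "data": {
  "increments": [
    [[0,0,0],[0,0,0],64],
    [[0,0,0],[0,0,0],64]
  ]
}}

```text
clock: 10.3
tcp_pos: [0.5701, -0.1146, 0.1332]
ee_rot: [0.672, 0.74, -0.0, -0.0]
force: [-0.1, 1.1, -0.3]
grip_width: 0.0642
gripper_force: 0.0
```

```bash
python3 - <<'E'
from h import *
plan((.574,-.114,.045,7.4))
p,d,i=grab('wrist')
C=wcloud(d,i);h=C[...,2]
m=np.uint8((h>.095)&(h<.113))*255;m=cv2.medianBlur(m,5)
c=max(cv2.findContours(m,0,1)[0],key=cv2.contourArea)
M=np.zeros_like(m);cv2.drawContours(M,[c],-1,255,-1);P=C[(M>0)&(m>0)];print(len(P),np.median(P,0));print(cv2.minAreaRect(P[:,:2].astype(np.float32)*1e3))
E
```

```text
t 10.3 tcp [ 0.5701 -0.1146  0.1332] th 5.5 q6 -0.35 w 0.064 F [-0.1  1.1 -0.3] tilt [-0.  0.]
turn z -0.033 shift [ 0.2  4.  88.2]
8531 [ 0.57080244 -0.10583987  0.10458062]
((569.8348388671875, -97.94160461425781), (50.3848991394043, 104.06587982177734), 6.98366641998291)
```

{"op": "servo_tool", "data": {
  "increments": [
    [[0,0,-0.03],[0,2,20],64],
    [[0,0,-0.03],[0,2,40],64],
    [[0,0,-0.03],[0,2,60],64],
    [[0,0,-0.03],[0,2,75],64],
    [[0,0,-0.03],[0,2,83],64],
    [[0,0,-0.03],[0,2,88],64],
    [[0,0,-0.03],[0,2,88],64],
    [[0,0,-0.03],[0,2,88],30],
    [[0,0,-0.03],[0,2,88],30],
    [[0,0,-0.03],[0,2,88],30]
  ]
}}

```text
clock: 11.35
tcp_pos: [0.5729, -0.1147, 0.0472]
ee_rot: [0.66, 0.752, 0.001, 0.001]
force: [-2.2, 0.3, 6.3]
grip_width: 0.0493
gripper_force: 41.9
```

{"op": "servo_tool", "data": {
  "increments": [
    [[0,0,0],[0,0,0],30],
    [[0,0,0],[0,0,0],30],
    [[0,0,0],[0,0,0],30],
    [[0,0,0],[0,0,-30],30],
    [[0,0,0],[0,0,-60],30],
    [[0,0,0],[0,0,-90],30],
    [[0,0,0],[0,0,-90],30]
  ]
}}

```text
clock: 12.05
tcp_pos: [0.5746, -0.1149, 0.1414]
ee_rot: [0.66, 0.752, 0.002, 0.004]
force: [-0.2, 0.3, 0.5]
grip_width: 0.0491
gripper_force: 41.7
```

```bash
python3 - <<'E'
from h import *
plan((.4435,.2495,.135,104),(.4435,.2495,-.025,104))
E
```

```text
t 12.1 tcp [ 0.5746 -0.1149  0.1414] th 7.5 q6 -0.39 w 0.049 F [-0.2  0.3  0.5] tilt [ 0.009 -0.002]
turn z 1.457 shift [378.4 -82.7   4.4]
turn z 0.000 shift [ -1.3  -0.7 160. ]
```

{"op": "servo_tool", "data": {
  "increments": [
    [[0,0,1.457],[378,-83,0],30],
    [[0,0,1.457],[378,-83,0],30],
    [[0,0,1.457],[378,-83,0],30],
    [[0,0,1.457],[378,-83,0],30],
    [[0,0,1.457],[378,-83,0],30],
    [[0,0,1.457],[378,-83,0],30],
    [[0,0,1.457],[378,-83,0],30],
    [[0,0,1.457],[378,-83,0],30],
    [[0,0,1.457],[378,-83,0],30],
    [[0,0,1.457],[378,-83,0],30]
  ]
}}

```text
clock: 13.05
tcp_pos: [0.4392, 0.2523, 0.1344]
ee_rot: [0.989, 0.15, -0.001, -0.0]
force: [-0.6, -0.4, -0.7]
grip_width: 0.0492
gripper_force: 41.7
```

{"op": "servo_tool", "data": {
  "increments": [
    [[0,0,0],[0,0,0],30],
    [[0,0,0],[0,0,40],30],
    [[0,0,0],[0,0,80],30],
    [[0,0,0],[0,0,115],30],
    [[0,0,0],[0,0,140],30],
    [[0,0,0],[0,0,155],30],
    [[0,0,0],[0,0,160],30],
    [[0,0,0],[0,0,160],30],
    [[0,0,0],[0,0,160],62],
    [[0,0,0],[0,0,160],62]
  ]
}}

```text
clock: 14.05
tcp_pos: [0.442, 0.2501, -0.0226]
ee_rot: [0.988, 0.151, 0.002, -0.0]
force: [1.1, -0.8, 0.6]
grip_width: 0.0625
gripper_force: 0.0
```

{"op": "servo_tool", "data": {
  "increments": [
    [[0,0,0],[0,0,0],62],
    [[0,0,0],[0,0,0],62],
    [[0,0,0],[0,0,-40],62],
    [[0,0,0],[0,0,-80],62],
    [[0,0,0],[0,0,-120],62],
    [[0,0,0],[0,0,-160],62],
    [[0,0,0],[0,0,-180],62],
    [[0,0,0],[0,0,-180],62]
  ]
}}

```text
clock: 14.85
tcp_pos: [0.4425, 0.2504, 0.1603]
ee_rot: [0.988, 0.151, 0.004, -0.001]
force: [-0.4, -0.3, -0.4]
grip_width: 0.0622
gripper_force: 0.0
```

```bash
python3 - <<'E'
from h import *
plan()
p,d,i=grab('top');np.savez('top1.npz',p=p,d=d,**i);h=cloud(d,i)[...,2]
print('low');rects(h,i,.011,.035,.02)
print('stand');rects(h,i,.055,.13,.085)
a=np.uint8(np.clip(p*1.6,0,255))[130:330,120:450];save('z3',cv2.resize(a,None,fx=2.4,fy=2.4,interpolation=cv2.INTER_CUBIC))
E
```

```text
t 14.8 tcp [0.4425 0.2504 0.1603] th -72.6 q6 1.72 w 0.062 F [-0.4 -0.3 -0.4] tilt [0.007 0.003]
low
(378,316) xy 0.309 -0.277 w44 l951 longaxis 100.9
(350,299) xy 0.353 -0.205 w33 l820 longaxis 100.1
(175,267) xy 0.431 0.246 w52 l56 longaxis 18.6
(295,276) xy 0.408 -0.064 w34 l614 longaxis 102.7
(208,254) xy 0.465 0.160 w60 l101 longaxis 14.2
(145,203) xy 0.593 0.335 w51 l79 longaxis 177.5
(314,200) xy 0.607 -0.112 w34 l102 longaxis 179.5
(289,200) xy 0.606 -0.049 w34 l104 longaxis 0.0
(304,218) xy 0.573 -0.083 w208 l244 longaxis 92.0
(418,205) xy 0.595 -0.386 w37 l190 longaxis 177.1
(183,174) xy 0.678 0.235 w61 l102 longaxis 1.8
(446,145) xy 0.760 -0.470 w94 l98 longaxis 132.6
stand
(303,198) xy 0.597 -0.076 w157 l190 longaxis 0.2
(310,111) xy 0.824 -0.098 w60 l65 longaxis 165.4
```

View pics/z3.png

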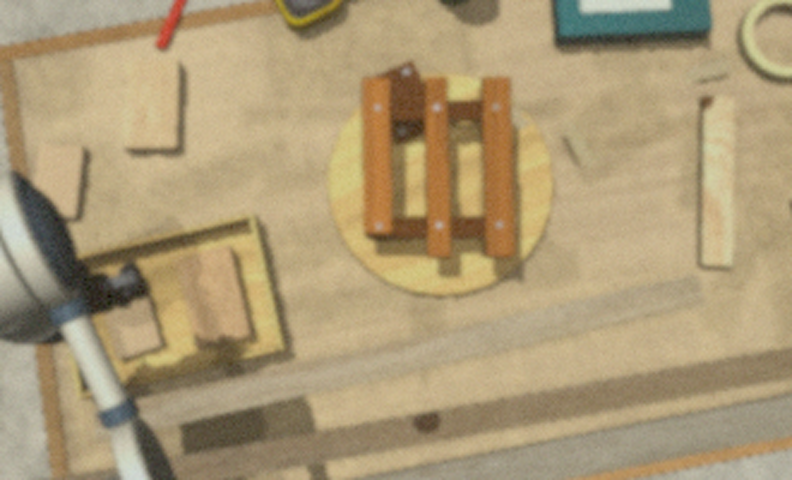

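{"op": "servo_tool", "data": {
  "increments": [
    [[0,0,-1.42],[50,358,0],50],
    [[0,0,-1.42],[50,358,0],50],
    [[0,0,-1.42],[50,358,0],50],
    [[0,0,-1.42],[50,358,0],50],
    [[0,0,-1.42],[50,358,0],50],
    [[0,0,-1.42],[50,358,0],50],
    [[0,0,-1.42],[50,358,0],50],
    [[0,0,-1.42],[50,358,0],50],
    [[0,0,-1.42],[50,358,0],50],
    [[0,0,-1.42],[50,358,0],50]
  ]
}}

```text
clock: 15.9
tcp_pos: [0.5948, -0.0786, 0.1521]
ee_rot: [0.652, 0.758, -0.001, -0.002]
force: [-0.9, 0.3, 0.4]
grip_width: 0.0503
gripper_force: 0.0
```

{"op": "servo_tool", "data": {
  "increments": [
    [[0,0,-1.42],[0,0,0],50],
    [[0,0,-1.42],[0,0,0],50],
    [[0,0,-1.42],[0,0,0],50],
    [[0,0,-1.42],[0,0,0],50],
    [[0,0,-1.42],[0,0,0],50],
    [[0,0,-1.42],[0,0,0],50],
    [[0,0,-1.42],[0,0,0],50],
    [[0,0,-1.42],[0,0,0],50],
    [[0,0,-1.42],[0,0,0],50],
    [[0,0,-1.42],[0,0,0],50]
  ]
}}

```text
clock: 16.9
tcp_pos: [0.5947, -0.0769, 0.1528]
ee_rot: [-0.0, 1.0, 0.0, -0.002]
force: [-0.3, -0.1, 0.1]
grip_width: 0.05
gripper_force: 0.0
```

```bash
python3 - <<'E'
from h import *
plan((.597,-.077,.135,90),)
p,d,i=grab('wrist');save('w4',p);np.savez('w4.npz',p=p,d=d,**i)
E
```

```text
t 16.9 tcp [ 0.5947 -0.0769  0.1528] th 90.0 q6 -1.76 w 0.050 F [-0.3 -0.1  0.1] tilt [-0.004  0.001]
turn z 0.001 shift [-2.4 -0.1 17.8]
```

View pics/w4.png

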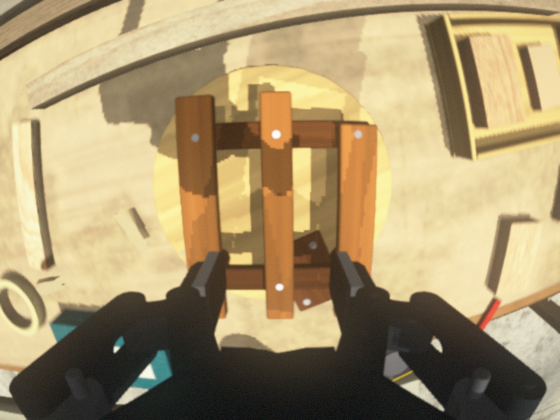

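```bash
cat >> h.py <<'E'
def wray(pts,i,z):
    q=np.asarray(pts,float)-[i['cx'],i['cy']];r=np.hypot(*q.T);a=r/i['fx']
    D=np.c_[q/r[:,None]*np.sin(a)[:,None],np.cos(a)]@i['R'];c=-i['R'].T@i['t']
    return (c+D*((z-c[2])/D[:,2])[:,None])[:,:2]
E
python3 - <<'E'
from h import *
i=dict(np.load('w4.npz'));b=np.array([.595,-.083])
n=['screw1','screw2','corner_in','edge','outer1','outer2']
P=wray([(312.5,245),(306.5,301.5),(322,231.5),(334,262),(299,310),(330,303)],i,.021)
for a,q in zip(n,P):
    e=q-b;print(a,q.round(4),'r %.1f ang %.1f'%(np.hypot(*e)*1e3,np.degrees(np.arctan2(e[1],e[0]))))
# board by rays: contour extremes
B=wray([(154,185),(392,185),(270,66),(190,105),(355,100)],i,.015);print(B.round(3), np.hypot(*(B-b).T).round(3))
S=wray([(263,93),(291,92),(267,318),(292,318),(214,96),(177,98),(340,125),(377,126)],i,.085);print(S.round(3).tolist())
E
```

```text
screw1 [ 0.6477 -0.0405] r 67.7 ang 38.9
screw2 [ 0.7152 -0.0443] r 126.2 ang 17.8
corner_in [ 0.6331 -0.0313] r 64.2 ang 53.6
edge [ 0.6672 -0.0169] r 97.9 ang 42.5
outer1 [ 0.7263 -0.0523] r 134.9 ang 13.2
outer2 [ 0.7179 -0.0178] r 139.1 ang 27.9
[[ 0.585 -0.204]
 [ 0.585  0.041]
 [ 0.47  -0.084]
 [ 0.506 -0.162]
 [ 0.501 -0.001]] [0.122 0.125 0.125 0.119 0.124]
[[0.503, -0.087], [0.502, -0.066], [0.693, -0.086], [0.693, -0.063], [0.504, -0.124], [0.504, -0.153], [0.527, -0.029], [0.526, 0.0]]
```

{"op": "servo_tool", "data": {
  "increments": [
    [[0,0,0],[-3,1,30],48],
    [[0,0,0],[-3,1,60],48],
    [[0,0,0],[-3,1,80],48],
    [[0,0,0],[-3,1,100],48],
    [[0,0,0],[-3,1,115],48],
    [[0,0,0],[-3,1,125],48],
    [[0,0,0],[-3,1,132],48],
    [[0,0,0],[-3,1,132],48]
  ]
}}

```text
clock: 17.75
tcp_pos: [0.5981, -0.076, 0.0226]
ee_rot: [0.002, 1.0, 0.0, -0.001]
force: [-0.0, 0.9, 0.9]
grip_width: 0.0477
gripper_force: 0.0
```

{"op": "servo_tool", "data": {
  "increments": [
    [[0,0,0],[0,0,0],10],
    [[0,0,0],[0,0,0],10],
    [[0,0,0],[0,0,0],10],
    [[0,0,0],[0,0,0],10],
    [[0,0,0],[0,0,0],10],
    [[0,0,0],[0,0,0],10],
    [[0,0,0],[0,0,0],10],
    [[0,0,0],[0,0,0],10]
  ],
  "grip_force": 100
}}

```text
clock: 18.55
tcp_pos: [0.5995, -0.0764, 0.0251]
ee_rot: [0.002, 1.0, -0.0, 0.001]
force: [0.1, -0.8, 5.4]
grip_width: 0.0222
gripper_force: 98.3
```

{"op": "servo_tool", "data": {
  "increments": [
    [[0,0,0],[0,0,-8],10],
    [[0,0,0],[0,0,-16],10],
    [[0,0,0],[0,0,-24],10],
    [[0,0,0],[0,0,-24],10],
    [[0,0,0],[0,0,-24],10]
  ]
}}

```text
clock: 19.05
tcp_pos: [0.5986, -0.0761, 0.0475]
ee_rot: [0.002, 1.0, 0.0, -0.0]
force: [0.1, -0.3, -6.4]
grip_width: 0.0225
gripper_force: 98.1
```

```bash
python3 - <<'E'
from h import *
plan()
p,d,i=grab('scene');save('s5',cv2.resize(p[150:300,220:380],None,fx=4,fy=4,interpolation=cv2.INTER_CUBIC))
E
```

```text
t 19.1 tcp [ 0.5986 -0.0761  0.0475] th 89.7 q6 -1.75 w 0.022 F [ 0.1 -0.3 -6.4] tilt [-0.  0.]
```

View pics/s5.png

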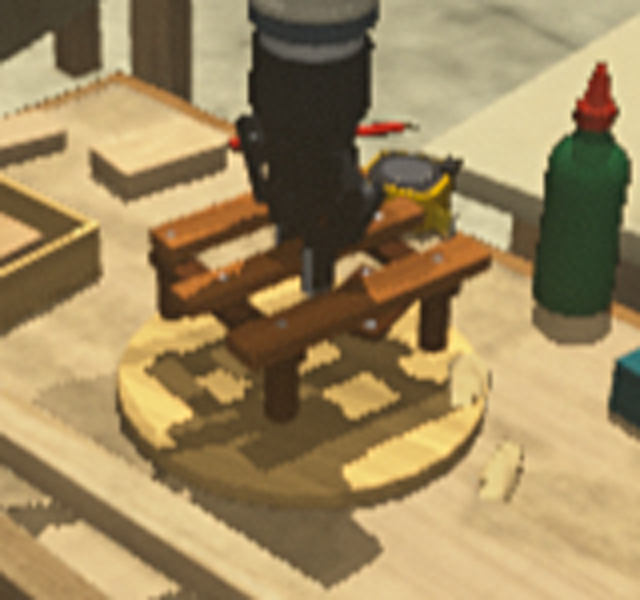

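{"op": "servo_tool", "data": {
  "increments": [
    [[0,0,0.1],[0,-1,0],10],
    [[0,0,0.2],[1,-2,0],10],
    [[0,0,0.3],[2,-3,0],10],
    [[0,0,0.4],[3,-5,0],10],
    [[0,0,0.5],[3,-6,0],10],
    [[0,0,0.6],[3,-7,0],10],
    [[0,0,0.7],[3,-7,0],10],
    [[0,0,0.8],[3,-7,0],10],
    [[0,0,0.9],[3,-7,0],10],
    [[0,0,1.0],[3,-7,0],10]
  ]
}}

```text
clock: 20.1
tcp_pos: [0.5951, -0.083, 0.0468]
ee_rot: [0.483, 0.875, -0.0, -0.001]
force: [1.1, 0.5, -6.1]
grip_width: 0.0225
gripper_force: 98.1
```

{"op": "servo_tool", "data": {
  "increments": [
    [[0,0,0.1],[0,0,0],10],
    [[0,0,0.2],[0,0,0],10],
    [[0,0,0.3],[0,0,0],10],
    [[0,0,0.4],[0,0,0],10],
    [[0,0,0.5],[0,0,0],10],
    [[0,0,0.6],[0,0,0],10],
    [[0,0,0.7],[0,0,0],10],
    [[0,0,0.8],[0,0,0],10],
    [[0,0,0.92],[0,0,0],10],
    [[0,0,0.92],[0,0,0],10]
  ]
}}

```text
clock: 21.1
tcp_pos: [0.5952, -0.083, 0.0468]
ee_rot: [0.821, 0.571, -0.0, -0.0]
force: [-0.5, -0.3, -6.7]
grip_width: 0.0221
gripper_force: 98.0
```

```bash
python3 - <<'E'
from h import *
plan((.595,-.083,.025,-20))
p,d,i=grab('wrist');save('w6',p);np.savez('w6.npz',p=p,d=d,**i)
E
```

```text
t 21.1 tcp [ 0.5952 -0.083   0.0468] th -20.3 q6 0.16 w 0.022 F [-0.5 -0.3 -6.7] tilt [-0.001  0.   ]
turn z -0.006 shift [-0.  -0.1 21.8]
```

View pics/w6.png

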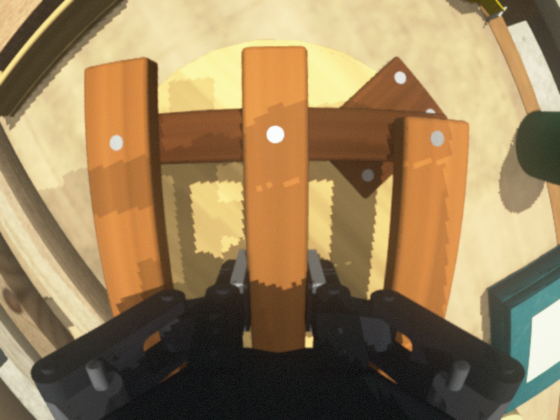

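```bash
python3 - <<'E'
from h import *
i=dict(np.load('w6.npz'));b=np.array([.595,-.083])
P=wray([(398,57),(367,197),(400,77),(368,175)],i,.021)
for q in P:
    e=q-b;print(q.round(4),'r %.1f ang %.1f'%(np.hypot(*e)*1e3,np.degrees(np.arctan2(e[1],e[0]))))
S=wray([(437,138),(116,143),(275,134)],i,.1095);print('rail screws',S.round(4),[ (np.hypot(*(s-b)).round(3),np.degrees(np.arctan2(*(s-b)[::-1])).round(1)) for s in S])
E
```

```text
[ 0.7061 -0.0029] r 137.0 ang 35.8
[ 0.6563 -0.0837] r 61.3 ang -0.7
[ 0.7027 -0.0158] r 126.9 ang 32.0
[ 0.6612 -0.0699] r 67.5 ang 11.2
rail screws [[ 0.6732 -0.043 ]
 [ 0.5582 -0.0023]
 [ 0.6154 -0.0225]] [(np.float64(0.088), np.float64(27.1)), (np.float64(0.089), np.float64(114.5)), (np.float64(0.064), np.float64(71.4))]
```

{"op": "servo_tool", "data": {
  "increments": [
    [[0,0,0.03],[0,0,4],10],
    [[0,0,0.03],[0,0,8],10],
    [[0,0,0.03],[0,0,12],10],
    [[0,0,0.03],[0,0,16],10],
    [[0,0,0.03],[0,0,18],10],
    [[0,0,0.03],[0,0,20],10],
    [[0,0,0.03],[0,0,20],10]
  ]
}}

```text
clock: 21.85
tcp_pos: [0.5953, -0.083, 0.0272]
ee_rot: [0.829, 0.559, -0.0, -0.0]
force: [-0.1, -0.7, -6.7]
grip_width: 0.0222
gripper_force: 98.1
```

{"op": "servo_tool", "data": {
  "increments": [
    [[0,0,0],[0,0,1],10],
    [[0,0,0],[0,0,2],10],
    [[0,0,0],[0,0,3],10],
    [[0,0,0],[0,0,3],10]
  ]
}}

```text
clock: 22.25
tcp_pos: [0.5957, -0.0832, 0.0249]
ee_rot: [0.829, 0.559, 0.0, 0.0]
force: [-0.9, 0.5, -4.3]
grip_width: 0.0224
gripper_force: 98.3
```

Touching; lower a bit more until the weight is off, then release.

{"op": "servo_tool", "data": {
  "increments": [
    [[0,0,0],[0,0,1],10],
    [[0,0,0],[0,0,1.5],10],
    [[0,0,0],[0,0,1.5],10],
    [[0,0,0],[0,0,1.5],10]
  ]
}}

```text
clock: 22.65
tcp_pos: [0.596, -0.0836, 0.024]
ee_rot: [0.829, 0.559, 0.0, 0.001]
force: [-0.1, -4.3, 1.4]
grip_width: 0.0225
gripper_force: 99.2
```

{"op": "servo_tool", "data": {
  "increments": [
    [[0,0,0],[0,0,0],30],
    [[0,0,0],[0,0,0],46],
    [[0,0,0],[0,0,0],46],
    [[0,0,0],[0,0,0],46],
    [[0,0,0],[0,0,-20],46],
    [[0,0,0],[0,0,-50],46],
    [[0,0,0],[0,0,-90],46],
    [[0,0,0],[0,0,-130],46],
    [[0,0,0],[0,0,-130],46]
  ],
  "grip_force": 40
}}

```text
clock: 23.55
tcp_pos: [0.5984, -0.0835, 0.1612]
ee_rot: [0.829, 0.559, 0.004, 0.004]
force: [0.3, -0.3, 0.3]
grip_width: 0.0458
gripper_force: 0.0
```

```bash
python3 - <<'E'
from h import *
plan((.595,-.386,.135,87.1),(.595,-.386,-.03,87.1))
p,d,i=grab('wrist');C=wcloud(d,i);np.savez('w7.npz',p=p,d=d,**i);save('w7',p)
h=C[...,2];m=(h>.07)&(h<.1)&(np.hypot(C[...,0]-.595,C[...,1]+.083)<.13);P=C[m]
A=np.c_[P[:,:2],np.ones(len(P))];s=np.linalg.lstsq(A,P[:,2],rcond=None)[0];print('tilt',s,len(P))
p,d,i=grab('top');h=cloud(d,i)[...,2];rects(h,i,.011,.035,.02)
print('stand');rects(h,i,.055,.11,.085)
E
```

```text
t 23.6 tcp [ 0.5984 -0.0835  0.1612] th -22.0 q6 0.19 w 0.046 F [ 0.3 -0.3  0.3] tilt [ 0.012 -0.002]
turn z 1.238 shift [-281.8  109.8   26.8]
turn z 0.000 shift [ -2.   -0.3 165. ]
tilt [-0.0041664   0.00246845  0.08509818] 20957
(209,296) xy 0.359 0.153 w34 l268 longaxis 102.6
(441,304) xy 0.339 -0.434 w44 l632 longaxis 100.9
(416,287) xy 0.382 -0.371 w33 l483 longaxis 100.0
(375,259) xy 0.453 -0.267 w34 l198 longaxis 102.6
(174,262) xy 0.444 0.250 w52 l81 longaxis 18.2
(208,254) xy 0.465 0.161 w60 l101 longaxis 14.6
(300,239) xy 0.499 -0.077 w42 l132 longaxis 69.2
(300,212) xy 0.577 -0.077 w35 l101 longaxis 69.0
(143,205) xy 0.592 0.334 w51 l80 longaxis 177.0
(265,192) xy 0.630 0.015 w36 l112 longaxis 168.2
(183,174) xy 0.678 0.235 w61 l102 longaxis 1.8
(437,177) xy 0.670 -0.435 w97 l291 longaxis 159.5
stand
(316,213) xy 0.584 -0.106 w126 l157 longaxis 160.8
```

{"op": "servo_tool", "data": {
  "increments": [
    [[0,0,1.24],[-282,110,10],55],
    [[0,0,1.24],[-282,110,10],55],
    [[0,0,1.24],[-282,110,10],55],
    [[0,0,1.24],[-282,110,10],55],
    [[0,0,1.24],[-282,110,10],55],
    [[0,0,1.24],[-282,110,10],55],
    [[0,0,1.24],[-282,110,10],55],
    [[0,0,1.24],[-282,110,10],55],
    [[0,0,1.24],[-282,110,10],55],
    [[0,0,1.24],[-282,110,10],55]
  ]
}}

```text
clock: 24.65
tcp_pos: [0.5912, -0.3855, 0.1404]
ee_rot: [1.0, -0.027, -0.002, -0.001]
force: [-0.0, 0.2, 0.2]
grip_width: 0.0548
gripper_force: 0.0
```

{"op": "servo_tool", "data": {
  "increments": [
    [[0,0,0],[0,0,0],55],
    [[0,0,0],[0,0,0],55]
  ]
}}

```text
clock: 24.85
tcp_pos: [0.5918, -0.3854, 0.1422]
ee_rot: [1.0, -0.026, -0.001, -0.0]
force: [1.5, 1.0, 0.1]
grip_width: 0.055
gripper_force: 0.0
```

```bash
python3 - <<'E'
from h import *
plan((.595,-.386,-.033,87.1))
p,d,i=grab('wrist');save('w8',p);C=wcloud(d,i);h=C[...,2]
m=np.uint8((h>.012)&(h<.032)&(np.hypot(C[...,0]-.595,C[...,1]+.386)<.14))*255;m=cv2.medianBlur(m,5)
for c in cv2.findContours(m,0,1)[0]:
    if cv2.contourArea(c)<300: continue
    print(c.reshape(-1,2).mean(0).round(),cv2.minAreaRect((wray(c.reshape(-1,2),i,.02)*1e3).astype(np.float32)))
E
```

```text
t 24.9 tcp [ 0.5918 -0.3854  0.1422] th -93.0 q6 1.00 w 0.055 F [1.5 1.  0.1] tilt [-0.001  0.001]
turn z -0.001 shift [  3.5   0.6 175.2]
[243. 304.] ((469.0923767089844, -338.31536865234375), (42.232784271240234, 50.351806640625), 10.854662895202637)
[392. 208.] ((571.8232421875, -498.948486328125), (33.7650260925293, 60.39847183227539), 13.867781639099121)
[319. 145.] ((625.601318359375, -423.8071594238281), (51.50568389892578, 201.8763427734375), 81.3970947265625)
[268.  60.] ((717.8021850585938, -381.0763244628906), (21.79166030883789, 51.06999588012695), 10.345135688781738)
```

View pics/w8.png

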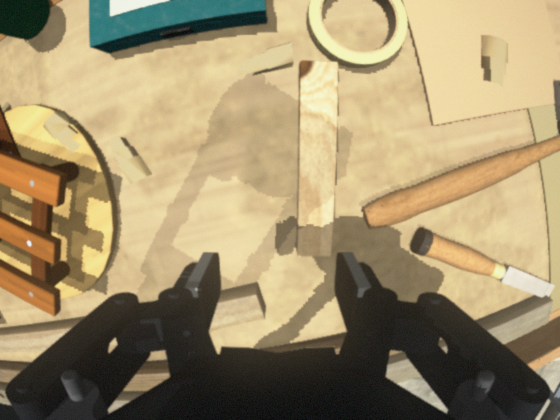

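```bash
python3 - <<'E'
from h import *
p,d,i=grab('wrist')
P=wray([(300,60),(338,62),(331,256),(297,254)],i,.02)
print(P.round(4).tolist(),P.mean(0),cv2.minAreaRect((P*1e3).astype(np.float32)))
a=P[:2].mean(0)-P[2:].mean(0);th=np.degrees(np.arctan2(a[1],a[0]));print(th)
c=P.mean(0);plan((c[0],c[1],.05,th-90),(c[0],c[1],-.033,th-90))
E
```

```text
[[0.7155, -0.4121], [0.7131, -0.447], [0.5245, -0.4359], [0.5289, -0.4015]] [ 0.62051699 -0.42412351] ((620.0111083984375, -424.0059509277344), (34.98309326171875, 189.2467803955078), 86.62779235839844)
-3.318800621556939
t 24.9 tcp [ 0.5919 -0.3855  0.1428] th -93.0 q6 1.00 w 0.055 F [-0.4  0.3  0.1] tilt [-0.  0.]
turn z 0.006 shift [30.6 37.1 92.8]
turn z 0.000 shift [ 0.  0. 83.]
```

{"op": "servo_tool", "data": {
  "increments": [
    [[0,0,0],[30,37,0],55],
    [[0,0,0],[30,37,40],55],
    [[0,0,0],[30,37,80],55],
    [[0,0,0],[30,37,110],55],
    [[0,0,0],[30,37,135],55],
    [[0,0,0],[30,37,155],55],
    [[0,0,0],[30,37,168],55],
    [[0,0,0],[30,37,175],55],
    [[0,0,0],[30,37,175],55],
    [[0,0,0],[30,37,175],55]
  ]
}}

```text
clock: 25.95
tcp_pos: [0.6205, -0.4247, -0.0304]
ee_rot: [1.0, -0.026, 0.001, 0.001]
force: [0.2, -0.2, 0.5]
grip_width: 0.0547
gripper_force: 0.0
```

{"op": "servo_tool", "data": {
  "increments": [
    [[0,0,0],[0,0,0],15],
    [[0,0,0],[0,0,0],15],
    [[0,0,0],[0,0,0],15],
    [[0,0,0],[0,0,0],15],
    [[0,0,0],[0,0,0],15],
    [[0,0,0],[0,0,0],15],
    [[0,0,0],[0,0,0],15]
  ],
  "grip_force": 60
}}

```text
clock: 26.65
tcp_pos: [0.6208, -0.425, -0.0297]
ee_rot: [1.0, -0.027, 0.001, 0.001]
force: [0.0, -0.1, 6.8]
grip_width: 0.0334
gripper_force: 63.0
```

{"op": "servo_tool", "data": {
  "increments": [
    [[0,0,0],[0,0,-15],15],
    [[0,0,0],[0,0,-40],15],
    [[0,0,0],[0,0,-80],15],
    [[0,0,0],[0,0,-120],15],
    [[0,0,0],[0,0,-150],15],
    [[0,0,0],[0,0,-150],15],
    [[0,0,0],[0,0,-150],15]
  ]
}}

```text
clock: 27.35
tcp_pos: [0.6202, -0.4245, 0.1193]
ee_rot: [1.0, -0.027, 0.001, 0.001]
force: [1.0, -0.2, -1.6]
grip_width: 0.0334
gripper_force: 62.3
```

```bash
python3 - <<'E'
from h import *
plan((.595,-.083,.12,-110.5))
E
```

```text
t 27.4 tcp [ 0.6202 -0.4245  0.1193] th -93.0 q6 0.98 w 0.033 F [ 1.  -0.2 -1.6] tilt [ 0.002 -0.001]
turn z 0.305 shift [ -43.3 -339.6   -1.1]
```

{"op": "servo_tool", "data": {
  "increments": [
    [[0,0,0.05],[-5,-35,0],15],
    [[0,0,0.1],[-10,-75,0],15],
    [[0,0,0.15],[-15,-115,0],15],
    [[0,0,0.2],[-20,-155,0],15],
    [[0,0,0.25],[-25,-195,0],15],
    [[0,0,0.305],[-30,-235,0],15],
    [[0,0,0.305],[-35,-275,0],15],
    [[0,0,0.305],[-40,-315,0],15],
    [[0,0,0.305],[-43,-339,0],15],
    [[0,0,0.305],[-43,-339,0],15]
  ]
}}

```text
clock: 28.35
tcp_pos: [0.5936, -0.0799, 0.1155]
ee_rot: [0.984, -0.176, -0.002, -0.001]
force: [0.7, 0.2, -0.8]
grip_width: 0.0336
gripper_force: 62.3
```

{"op": "servo_tool", "data": {
  "increments": [
    [[0,0,0],[0,0,0],15],
    [[0,0,0],[0,0,0],15]
  ]
}}

```text
clock: 28.55
tcp_pos: [0.5944, -0.0845, 0.1167]
ee_rot: [0.984, -0.179, -0.001, 0.0]
force: [0.2, 0.6, -0.7]
grip_width: 0.0334
gripper_force: 62.3
```

```bash
python3 - <<'E'
from h import *
plan((.595,-.083,.055,-110.5))
p,d,i=grab('wrist');save('w9',p);C=wcloud(d,i);h=C[...,2]
o=manip.get_obs();R=Ro.from_quat(o['ee_rot']).as_matrix();L=(C-o['tcp_pos'])@R*1e3
m=np.uint8((L[...,2]>-62)&(L[...,2]<-42)&(abs(L[...,1])<30)&(L[...,0]<-14))*255
c=max(cv2.findContours(cv2.medianBlur(m,5),0,1)[0],key=cv2.contourArea)
Q=L[cv2.medianBlur(m,5)>0];print(len(Q),Q.min(0),Q.max(0)); 
A=np.c_[Q[:,:2],np.ones(len(Q))];print('plane',np.linalg.lstsq(A,Q[:,2],rcond=None)[0])
E
```

```text
t 28.6 tcp [ 0.5944 -0.0845  0.1167] th -110.6 q6 1.73 w 0.033 F [ 0.2  0.6 -0.7] tilt [-0.002 -0.   ]
turn z -0.001 shift [ 0.1 -1.6 61.7]
3182 [ -42.72109884  -17.87004831 -176.73408078] [ 66.53739688  17.51349761 -46.88023017]
plane [-5.36365960e-01  5.01381140e-04 -6.39014318e+01]
```

View pics/w9.png

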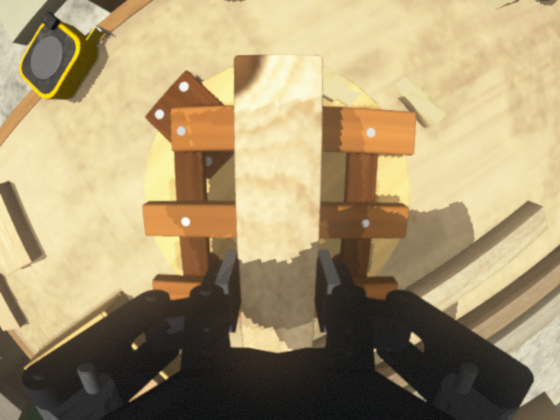

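{"op": "servo_tool", "data": {
  "increments": [
    [[0,0,0],[0,0,15],15],
    [[0,0,0],[0,0,30],15],
    [[0,0,0],[0,0,42],15],
    [[0,0,0],[0,0,50],15],
    [[0,0,0],[0,0,55],15],
    [[0,0,0],[0,0,58],15],
    [[0,0,0],[0,0,59],15],
    [[0,0,0],[0,0,60],15],
    [[0,0,0],[0,0,60],15]
  ]
}}

```text
clock: 29.5
tcp_pos: [0.5952, -0.0835, 0.0586]
ee_rot: [0.984, -0.178, 0.0, 0.0]
force: [0.3, 0.4, -0.4]
grip_width: 0.0335
gripper_force: 62.3
```

{"op": "servo_tool", "data": {
  "increments": [
    [[0,0,0],[0,0,1],15],
    [[0,0,0],[0,0,1],15]
  ]
}}

```text
clock: 29.7
tcp_pos: [0.595, -0.0835, 0.0572]
ee_rot: [0.984, -0.178, 0.0, 0.0]
force: [0.4, 0.2, -1.6]
grip_width: 0.0334
gripper_force: 62.3
```

{"op": "servo_tool", "data": {
  "increments": [
    [[0,0,0],[0,0,1],15],
    [[0,0,0],[0,0,1.5],15],
    [[0,0,0],[0,0,1.5],15],
    [[0,0,0],[0,0,1.5],40],
    [[0,0,0],[0,0,1.5],50],
    [[0,0,0],[0,0,1.5],50],
    [[0,0,0],[0,0,1.5],50],
    [[0,0,0],[0,0,-20],50],
    [[0,0,0],[0,0,-60],50],
    [[0,0,0],[0,0,-95],50]
  ]
}}

```text
clock: 30.7
tcp_pos: [0.5946, -0.0835, 0.1531]
ee_rot: [0.984, -0.178, -0.0, -0.0]
force: [0.9, -0.2, 0.6]
grip_width: 0.0499
gripper_force: 0.0
```

```bash
python3 - <<'E'
from h import *
plan()
p,d,i=grab('wrist');C=wcloud(d,i);h=C[...,2];b=np.hypot(C[...,0]-.595,C[...,1]+.083)<.13
m=(h>.097)&(h<.115)&b;P=C[m];print('piece z',np.median(P[:,2]),len(P));A=np.c_[P[:,:2],np.ones(len(P))];print(np.linalg.lstsq(A,P[:,2],rcond=None)[0])
p,d,i=grab('top');h=cloud(d,i)[...,2]
rects(h,i,.011,.035,.02)
E
```

```text
t 30.7 tcp [ 0.5946 -0.0835  0.1531] th -110.5 q6 1.73 w 0.050 F [ 0.9 -0.2  0.6] tilt [-0.001  0.   ]
piece z 0.10477051732052053 11506
[ 0.00021401 -0.000393    0.10459699]
(210,296) xy 0.359 0.153 w34 l268 longaxis 102.6
(441,304) xy 0.339 -0.434 w44 l632 longaxis 100.9
(416,287) xy 0.382 -0.372 w33 l480 longaxis 100.0
(375,259) xy 0.454 -0.268 w34 l197 longaxis 102.6
(174,262) xy 0.443 0.250 w53 l82 longaxis 18.8
(208,254) xy 0.465 0.162 w61 l100 longaxis 14.9
(299,239) xy 0.507 -0.081 w42 l132 longaxis 78.8
(143,205) xy 0.592 0.335 w51 l80 longaxis 177.3
(265,192) xy 0.632 0.015 w38 l111 longaxis 169.1
(183,174) xy 0.678 0.235 w61 l102 longaxis 1.8
(446,145) xy 0.759 -0.469 w95 l98 longaxis 90.2
```

```bash
python3 - <<'E'
from h import *
plan((.678,.235,.15,91.8),(.678,.235,-.03,91.8),(.678,.235,.12,91.8),(.4655,.161,.12,104.3),(.4655,.161,.01,104.3))
E
```

```text
t 30.8 tcp [ 0.5975 -0.084   0.1594] th -110.5 q6 1.73 w 0.050 F [0.5 0.1 1.1] tilt [ 0.011 -0.002]
turn z -0.389 shift [ -36.5 -326.9    9.6]
turn z 0.000 shift [ -1.9  -0.4 180. ]
turn z 0.000 shift [   1.6    0.4 -150. ]
turn z -0.218 shift [-214.7   67.3   -2.1]
turn z 0.000 shift [ -1.1  -0.5 110. ]
```

{"op": "servo_tool", "data": {
  "increments": [
    [[0,0,-0.1],[-3,-40,0],74],
    [[0,0,-0.2],[-8,-85,0],74],
    [[0,0,-0.3],[-13,-130,0],74],
    [[0,0,-0.389],[-18,-175,0],74],
    [[0,0,-0.389],[-23,-220,0],74],
    [[0,0,-0.389],[-28,-265,0],74],
    [[0,0,-0.389],[-31,-305,0],74],
    [[0,0,-0.389],[-33,-328,0],74],
    [[0,0,-0.389],[-33,-328,0],74],
    [[0,0,-0.389],[-33,-328,0],74]
  ]
}}

```text
clock: 31.8
tcp_pos: [0.6788, 0.2353, 0.151]
ee_rot: [1.0, 0.016, -0.001, 0.0]
force: [-0.2, -0.4, -0.6]
grip_width: 0.0736
gripper_force: 0.0
```

{"op": "servo_tool", "data": {
  "increments": [
    [[0,0,0],[0,0,40],74],
    [[0,0,0],[0,0,80],74],
    [[0,0,0],[0,0,100],74],
    [[0,0,0],[0,0,100],74]
  ]
}}

```text
clock: 32.2
tcp_pos: [0.6765, 0.2327, 0.0467]
ee_rot: [1.0, 0.014, -0.004, 0.001]
force: [-0.4, 0.2, -1.0]
grip_width: 0.0738
gripper_force: 0.0
```

```bash
python3 - <<'E'
from h import *
plan((.678,.235,-.03,91.8))
E
```

```text
t 32.2 tcp [0.6765 0.2327 0.0467] th -88.3 q6 1.83 w 0.074 F [-0.4  0.2 -1. ] tilt [-0.008 -0.003]
turn z -0.002 shift [ 2.2 -2.5 76.7]
```

{"op": "servo_tool", "data": {
  "increments": [
    [[0,0,0],[0,0,30],74],
    [[0,0,0],[0,0,55],74],
    [[0,0,0],[0,0,72],74],
    [[0,0,0],[0,0,82],74],
    [[0,0,0],[0,0,82],74],
    [[0,0,0],[0,0,82],40],
    [[0,0,0],[0,0,82],40],
    [[0,0,0],[0,0,82],40],
    [[0,0,0],[0,0,82],40],
    [[0,0,0],[0,0,82],40]
  ],
  "grip_force": 45
}}

```text
clock: 33.2
tcp_pos: [0.6802, 0.2356, -0.0278]
ee_rot: [1.0, 0.015, 0.002, -0.0]
force: [-0.6, -0.2, 5.9]
grip_width: 0.0589
gripper_force: 51.7
```

{"op": "servo_tool", "data": {
  "increments": [
    [[0,0,0],[0,0,0],40],
    [[0,0,0],[0,0,0],40],
    [[0,0,0],[0,0,-40],40],
    [[0,0,0],[0,0,-80],40],
    [[0,0,0],[0,0,-120],40],
    [[0,0,0],[0,0,-140],40],
    [[0,0,0],[0,0,-140],40]
  ]
}}

```text
clock: 33.9
tcp_pos: [0.6809, 0.2359, 0.1155]
ee_rot: [1.0, 0.015, 0.004, -0.001]
force: [0.1, 0.5, 0.1]
grip_width: 0.0592
gripper_force: 51.1
```

```bash
python3 - <<'E'
from h import *
plan((.4655,.161,.11,104.3))
E
```

```text
t 33.9 tcp [0.6809 0.2359 0.1155] th -88.2 q6 1.83 w 0.059 F [0.1 0.5 0.1] tilt [0.008 0.002]
turn z -0.219 shift [-217.7   68.2    3.6]
```

{"op": "servo_tool", "data": {
  "increments": [
    [[0,0,-0.05],[-40,12,0],40],
    [[0,0,-0.1],[-85,26,0],40],
    [[0,0,-0.15],[-130,40,0],40],
    [[0,0,-0.219],[-175,54,0],40],
    [[0,0,-0.219],[-215,68,0],40],
    [[0,0,-0.219],[-215,68,0],40],
    [[0,0,-0.219],[-215,68,0],40],
    [[0,0,-0.219],[-215,68,0],40]
  ]
}}

```text
clock: 34.7
tcp_pos: [0.4666, 0.1608, 0.1093]
ee_rot: [0.992, 0.125, -0.0, 0.0]
force: [0.4, -0.2, 0.0]
grip_width: 0.0588
gripper_force: 51.1
```

{"op": "servo_tool", "data": {
  "increments": [
    [[0,0,0],[0,0,30],40],
    [[0,0,0],[0,0,60],40],
    [[0,0,0],[0,0,80],40],
    [[0,0,0],[0,0,92],40],
    [[0,0,0],[0,0,97],40],
    [[0,0,0],[0,0,97],40]
  ]
}}

```text
clock: 35.3
tcp_pos: [0.4665, 0.1608, 0.0127]
ee_rot: [0.992, 0.125, -0.0, 0.0]
force: [-0.4, -0.9, -1.0]
grip_width: 0.0584
gripper_force: 51.1
```

{"op": "servo_tool", "data": {
  "increments": [
    [[0,0,0],[0,0,2],50],
    [[0,0,0],[0,0,2],72],
    [[0,0,0],[0,0,2],72],
    [[0,0,0],[0,0,2],72],
    [[0,0,0],[0,0,-20],72],
    [[0,0,0],[0,0,-60],72],
    [[0,0,0],[0,0,-100],72],
    [[0,0,0],[0,0,-110],66],
    [[0,0,0],[0,0,-110],66]
  ]
}}

```text
clock: 36.2
tcp_pos: [0.4676, 0.161, 0.126]
ee_rot: [0.992, 0.125, 0.003, -0.0]
force: [0.5, 0.9, 0.0]
grip_width: 0.066
gripper_force: 0.0
```

```bash
python3 - <<'E'
from h import *
plan((.592,.335,.12,87.2))
p,d,i=grab('top');h=cloud(d,i)[...,2]
rects(h,i,.011,.035,.02);print('p4');rects(h,i,.051,.075,.058)
E
```

```text
t 36.2 tcp [0.4676 0.161  0.126 ] th -75.7 q6 1.58 w 0.066 F [0.5 0.9 0. ] tilt [0.005 0.001]
turn z 0.299 shift [ 163.5 -137.8    6.8]
(186,301) xy 0.345 0.217 w34 l131 longaxis 102.6
(397,313) xy 0.318 -0.324 w44 l857 longaxis 100.9
(370,295) xy 0.362 -0.256 w33 l717 longaxis 100.0
(174,268) xy 0.431 0.246 w52 l55 longaxis 18.2
(318,271) xy 0.421 -0.122 w34 l495 longaxis 102.7
(312,229) xy 0.534 -0.099 w127 l245 longaxis 105.2
(143,199) xy 0.606 0.334 w52 l53 longaxis 0.2
(278,179) xy 0.663 -0.015 w72 l191 longaxis 135.7
(446,145) xy 0.759 -0.469 w95 l98 longaxis 90.2
p4
```

{"op": "servo_tool", "data": {
  "increments": [
    [[0,0,0.1],[40,-34,0],64],
    [[0,0,0.2],[80,-68,0],64],
    [[0,0,0.298],[120,-102,0],64],
    [[0,0,0.298],[163,-137,0],64],
    [[0,0,0.298],[163,-137,0],64],
    [[0,0,0.298],[163,-137,0],64],
    [[0,0,0.298],[163,-137,0],64],
    [[0,0,0.298],[163,-137,0],64]
  ]
}}

```text
clock: 37.05
tcp_pos: [0.5897, 0.3326, 0.1228]
ee_rot: [1.0, -0.024, -0.0, 0.0]
force: [0.4, 0.5, 0.7]
grip_width: 0.0635
gripper_force: 0.0
```

```bash
python3 - <<'E'
from h import *
plan((.592,.335,-.035,87.2))
p,d,i=grab('wrist');C=wcloud(d,i);h=C[...,2]
m=np.uint8((h>.011)&(h<.03)&(np.hypot(C[...,0]-.592,C[...,1]-.335)<.1))*255;m=cv2.medianBlur(m,5)
c=max(cv2.findContours(m,0,1)[0],key=cv2.contourArea)
print(cv2.minAreaRect((wray(c.reshape(-1,2),i,.018)*1e3).astype(np.float32)))
E
```

```text
t 37.0 tcp [0.5897 0.3326 0.1228] th -92.8 q6 2.08 w 0.064 F [0.4 0.5 0.7] tilt [-0.001 -0.001]
turn z -0.000 shift [  2.3  -2.6 157.8]
((593.5556030273438, 337.01104736328125), (50.05303955078125, 79.75218963623047), 86.6705322265625)
```

{"op": "servo_tool", "data": {
  "increments": [
    [[0,0,0],[4,-4,35],64],
    [[0,0,0],[4,-4,70],64],
    [[0,0,0],[4,-4,100],64],
    [[0,0,0],[4,-4,125],64],
    [[0,0,0],[4,-4,145],64],
    [[0,0,0],[4,-4,155],64],
    [[0,0,0],[4,-4,157],64],
    [[0,0,0],[4,-4,157],64],
    [[0,0,0],[4,-4,157],30],
    [[0,0,0],[4,-4,157],30]
  ]
}}

```text
clock: 38.1
tcp_pos: [0.5958, 0.3381, -0.0314]
ee_rot: [1.0, -0.024, 0.002, -0.001]
force: [-0.1, -0.4, -0.4]
grip_width: 0.0492
gripper_force: 48.7
```

{"op": "servo_tool", "data": {
  "increments": [
    [[0,0,0],[0,0,0],30],
    [[0,0,0],[0,0,0],30],
    [[0,0,0],[0,0,0],30],
    [[0,0,0],[0,0,0],30],
    [[0,0,0],[0,0,-40],30],
    [[0,0,0],[0,0,-80],30],
    [[0,0,0],[0,0,-120],30],
    [[0,0,0],[0,0,-145],30],
    [[0,0,0],[0,0,-145],30]
  ]
}}

```text
clock: 39.0
tcp_pos: [0.5967, 0.3387, 0.1177]
ee_rot: [1.0, -0.024, 0.004, -0.002]
force: [-1.0, -1.2, -0.0]
grip_width: 0.0487
gripper_force: 48.8
```

```bash
python3 - <<'E'
from h import *
plan((.443,.250,.11,108))
E
```

```text
t 39.0 tcp [0.5967 0.3387 0.1177] th -92.8 q6 2.09 w 0.049 F [-1.  -1.2 -0. ] tilt [0.009 0.004]
turn z -0.362 shift [-149.3   96.     6. ]
```

{"op": "servo_tool", "data": {
  "increments": [
    [[0,0,-0.1],[-40,25,0],30],
    [[0,0,-0.2],[-80,51,0],30],
    [[0,0,-0.3],[-120,77,0],30],
    [[0,0,-0.362],[-148,96,0],30],
    [[0,0,-0.362],[-148,96,0],30],
    [[0,0,-0.362],[-148,96,0],30],
    [[0,0,-0.362],[-148,96,0],30],
    [[0,0,-0.362],[-148,96,0],30]
  ]
}}

```text
clock: 39.8
tcp_pos: [0.4427, 0.2491, 0.1107]
ee_rot: [0.988, 0.156, -0.0, 0.0]
force: [-0.1, -0.3, -0.2]
grip_width: 0.0486
gripper_force: 48.8
```

{"op": "servo_tool", "data": {
  "increments": [
    [[0,0,0],[0,0,30],30],
    [[0,0,0],[0,0,60],30],
    [[0,0,0],[0,0,85],30],
    [[0,0,0],[0,0,105],30],
    [[0,0,0],[0,0,114],30],
    [[0,0,0],[0,0,114],30],
    [[0,0,0],[0,0,114],62],
    [[0,0,0],[0,0,114],62],
    [[0,0,0],[0,0,114],62],
    [[0,0,0],[0,0,114],62]
  ]
}}

```text
clock: 40.8
tcp_pos: [0.4426, 0.249, -0.0019]
ee_rot: [0.988, 0.156, 0.001, -0.0]
force: [0.3, 0.2, 0.1]
grip_width: 0.0625
gripper_force: 0.0
```

{"op": "servo_tool", "data": {
  "increments": [
    [[0,0,0],[0,0,-30],62],
    [[0,0,0],[0,0,-70],62],
    [[0,0,0],[0,0,-120],62],
    [[0,0,0],[0,0,-160],62],
    [[0,0,0],[0,0,-160],62],
    [[0,0,0],[-60,-200,-160],62],
    [[0,0,0],[-60,-200,-160],62],
    [[0,0,0],[-60,-200,-160],62],
    [[0,0,0],[-60,-200,-160],62],
    [[0,0,0],[-60,-200,-160],62]
  ]
}}

```text
clock: 41.8
tcp_pos: [0.3197, 0.4237, 0.1564]
ee_rot: [0.987, 0.159, -0.001, -0.001]
force: [0.7, -1.2, -0.1]
grip_width: 0.0615
gripper_force: 0.0
```

```bash
python3 - <<'E'
from h import *
plan()
p,d,i=grab('top');h=cloud(d,i)[...,2]
print('p5');rects(h,i,.034,.05,.042);print('p4');rects(h,i,.05,.075,.058)
print('stand');rects(h,i,.055,.12,.085)
print('long');rects(h,i,.096,.12,.105)
s=grab('scene')[0]
a=np.uint8(np.clip(p*1.6,0,255))[130:330,90:400]
a=cv2.resize(a,(620,400));b=cv2.resize(s[150:320,140:400],(306,200));save('fin',a)
E
```

```text
t 41.8 tcp [0.3197 0.4237 0.1564] th -71.7 q6 2.11 w 0.062 F [ 0.7 -1.2 -0.1] tilt [-0.002  0.001]
p5
(173,263) xy 0.440 0.247 w51 l80 longaxis 17.1
(175,246) xy 0.456 0.207 w150 l221 longaxis 103.8
(247,125) xy 0.804 0.065 w62 l68 longaxis 117.8
(383,126) xy 0.804 -0.296 w102 l171 longaxis 92.7
p4
(207,252) xy 0.466 0.160 w60 l100 longaxis 13.3
stand
(207,252) xy 0.463 0.156 w58 l97 longaxis 13.8
(306,202) xy 0.598 -0.084 w189 l195 longaxis 158.9
long
(305,199) xy 0.594 -0.084 w35 l190 longaxis 159.4
```

View pics/fin.png

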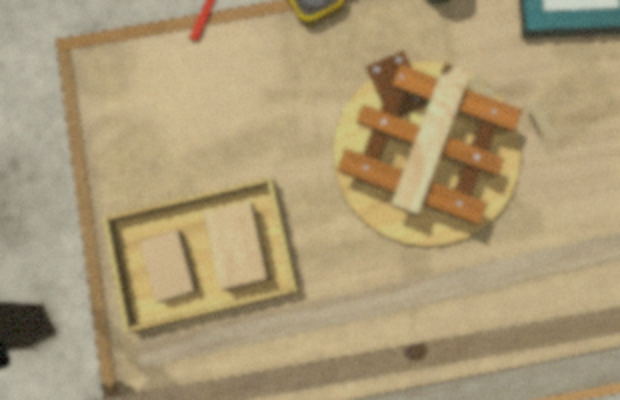

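The picture shows the long offcut lying across all three slats at about (430,140). The four short blocks are stacked in the tray, near (165,265) and (235,245).

```bash
python3 -c "
from cell import manip
print(manip.hand_in())"
```

```text
the job is handed in; nothing more can be done
None
```

I handed the job in at about 42 s on the clock. The stand was level and centred with its short leg over the packing strip, the only long offcut (piece_2) lay flat across all three slats, and all four short blocks were in the tray. The hand-in returned no verdict.

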